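# Nest a mixing cup loosely on the leaning cup former

## Task

Put the blue tapered mixing cup away: take it as it stands, mouth down, and slip it over the leaning white former of the cup stand. Guide it down until its rim is over the former's yellow band, where the two tapers just meet, and let go there; do not drop it on. Do not press hard: the former rides on a spring, and if its red ring is pushed down into the steel collar the cup has jammed. The orange cup is too small for this former: leave it and the other things on the counter where they are.

Things in the scene. Friction and masses are not known exactly. Their poses are not given: they have to be found in the camera images.
- blue_cup: Blue tapered cup, loose, about 70 g, mouth down on the counter. Origin: centre of its open mouth (the rim, underneath); z along its axis to the closed end at 100 mm. Outside 68 mm wide at the rim, tapering evenly to 49 mm at z = 66 mm, then a straight grip band 49 mm wide up to 100 mm. Wall 3 mm: inside 62 mm at the mouth, 43 mm at z = 66 mm, where the solid band closes it. Round: yaw is free.
- stand: Grey base plate of the cup stand, 140 x 110 x 12 mm, fixed to the counter. Origin under its centre, z up; the former leans towards the plate's -x side. The collar's mouth is centred 15 mm to +x and 68 mm above this origin.
- orange_cup: Smaller orange cup of the same shape, loose, mouth down: 54 mm wide at the rim, 39 mm wide grip band, 80 mm tall. Origin at the centre of its mouth, z up. Leave it alone.
- black_tin: Small ink tin with a black rim, loose, 69 mm wide, 53 mm tall, origin under its centre. Leave it alone.
- tape_roll: Blue roll of tape lying flat, loose, 93 mm wide, 24 mm tall, origin under its centre. Leave it alone.
- former_fit (a point): Point on the axis of the white tapered former, moving with it, inside its yellow band: the centre of the blue cup's rim comes here when the two tapers just meet. z points along the former's axis, obliquely up towards its free end, leaning 32 deg (0.56 rad) from vertical. The cup's own weight is enough to keep it on; it need not be pressed.
- former (a joint): How far (m) the white former is pressed along its axis into its steel collar (82 mm wide): 0 at rest, 0.014 at the stop. The spring yields from 3 N, then 1.2 N per mm. At rest it stands 81 mm out of the collar, 69 mm wide there and 46 mm at 78 mm; the fit point is 24 mm above the collar. From the collar up: red to 10 mm, white to 16 mm, yellow to 36 mm, then white.
Not all that is in view belongs to the job. What is shaped like the blue_cup but green is not meant.

How it is judged:
By the outcome, as a careful person would: the job done as asked, in the order asked, and still so for the second after the job is handed in, with the robot touching nothing.
It also fails if it takes over 45 s, if anything falls off the work surface, if the arm or the gripper's body presses on something with over 40 N, if the wrist force passes 120 N, or if a joint passes its speed limit or range.

## Robot

A 6-joint arm with a two-finger parallel gripper is mounted at the origin on a cart in front of the work surface, level with it; the furniture and walls round the work are solid. World frame = base frame: x ahead of the robot, y to its left, z up, the work surface at z = 0. Lengths are in m, angles in rad, forces in N, time in s.
With the tool pointing down it reaches from about 0.25 to 0.8 m from the base axis. Payload 8.5 kg.
Tool frame: the origin (TCP) lies between the finger pads; the fingertips stand 17 mm ahead of it and the grasp point (between the pads) lies 2 mm behind it; z points along the fingers, x is the direction in which the jaws open and shut, and the axes are right-handed (so a half turn about z gives the same grasp; the last joint's range is limited). The gripper opens to 85 mm and grips with 20 to 120 N. Pads are 22 mm wide; open, the fingers measure 114 mm over their backs; the gripper's body (76 mm by 85 mm) begins 54 mm behind the grasp point. The pads swing forward as they close: fully open they stand 13 mm farther back than shut.
Start: joints at [1.302, 0.238, -0.013, 1.319, 0, 1.571], TCP at [0.139, 0.506, 0.248] pointing down, gripper open.
Joint ranges: [-2.66, 2.66], [-1.03, 1.9], [-1.14, 1.46], [-1.82, 2.27], [-1.45, 1.34], [-3.14, 3.14]. Speed limits (rad/s): [2.22, 2.22, 2.79, 3.14, 3.14, 3.14].

## Interface

Orientations are given as [roll, pitch, yaw] about the fixed x, y, z axes, in that order (R = Rz(yaw) Ry(pitch) Rx(roll)).
In Python, from bench import arm gives the robot as it stands.
- The arm moves only by the tool servo_tool, never from a script. Its argument "steps" is a list that holds one entry, the list of rows, each a list of 7 numbers: the turn, a rotation vector about the tool's x, y, z in degrees, then the shift along the tool's x, y, z in m, then the opening, from 0 (shut) to 1 (fully open). A call has 1 to 20 rows; each row is the pose to reach, as a shift and turn from the pose measured when the call began, along the tool's axes at that moment; what a row does not reach only later rows make up. A row lasts 1/8 s, in which the tool goes at most 62.5 mm and 10.7 degrees, less where a joint would pass 70% of its speed; a pose out of reach is approached as far as the arm can. A call with a gripper value outside its range is refused whole. The fingers move at their own pace and stop on an object; "grip_force" is the grip in N (left out, the last holds). Time passes only in rows, so rows that repeat a pose let the fingers close. It gives the time, the measured TCP pose, the force and the opening at its end, in the units of the state.
- arm.observe(): the state, without advancing time (a new reading comes with each control period).
- arm.snapshot(name): name is "side" or "top" or "wrist"; returns the picture (400x640x3 uint8, red, green, blue); there is no depth.
- arm.camera_model(name): a dict with "fx", "fy", "cx", "cy" (pixels), "R" (3x3) and "t" (3): a world point X has camera coordinates R X + t; the wrist camera has in their place "hand_eye" (4x4, takes a point from camera to tool coordinates, whose origin is the TCP and whose axes are the tool frame's). Camera axes: x right, y down, z forward; pixel columns grow to the right and rows downward; lengths in m; the calibration is good to about 2 mm. A picture is of the moment at which its call begins: read the wrist's pose just before it. camera_model takes no time and is no camera call.
- arm.finish_job(): hands the job in, once; it reports no verdict.
Trained networks look in the newest picture that a camera, given by its name, has taken for a name from the list of things; names that differ only in an ending like _2 or _b are one class to them, and where a whole thing is asked for, a point or a joint stands for the part that bears it (a point fixed in the world has none). Each returns a list of dicts, best first, with "score" (0 to 1); they miss things now and then, are a little off and sometimes report something else, mostly with a low value. They report only what shows in the picture. A call takes as long as a camera call. They do not tell look-alikes from the thing itself.
- arm.look_for(camera, thing): "point" ([column, row] as shares, 0 to 1, of the picture: columns of its width, rows of its height, amid what is visible of it).
The state is a dict: "clock": time; "q": joint angles; "qd": joint speeds; "tau": joint torques, N m; "ee_pos": TCP position; "tcp_rot": TCP orientation; "force": force on the tool from outside, world axes, zero at the start; "wrist_torque": the same for the moment, N m; "width": finger opening in m.
Only numpy, scipy, OpenCV 4.12 (cv2) and the standard library are available. Lean on these libraries where they do the work, as an engineer would, in place of code of your own. Each camera call takes 0.05 s, during which the arm holds its last target.

## Working session

There is one attempt and no reset: what is moved stays moved. The work goes in short steps, Python scripts to look and compute and a tool call to move; the robot and the scene stay as the last step left them, time stands still between calls to the robot, and variables do not carry over. Pictures are saved under pics/ and viewed, and the job is handed in when it is done.

Besides the shell and the picture viewer there is one more tool, called after "Emit:" as name(argument=value, ...) on one line, values as JSON. servo_tool: Moves the arm, as the interface text tells. Its arguments: {"type":"object","properties":{"steps":{"type":"array"},"grip_force":{"type":"number"}},"required":["steps"]}

```bash
mkdir -p pics; ls; cat > h.py <<'E'
import numpy as np, cv2
from scipy.spatial.transform import Rotation as Rn
from bench import arm
def snap(n,f):
    s=arm.observe(); im=arm.snapshot(n); cv2.imwrite('pics/'+f,im[:,:,::-1]); return s,im
def cam(n,s=None):
    m=arm.camera_model(n)
    K=np.array([[m['fx'],0,m['cx']],[0,m['fy'],m['cy']],[0,0,1.]])
    if 'R' in m: return K,np.array(m['R']),np.array(m['t'])
    H=np.array(m['hand_eye']); Rt=Rn.from_euler('xyz',s['tcp_rot']).as_matrix() if np.size(s['tcp_rot'])==3 else np.array(s['tcp_rot'])
    Rwc=Rt@H[:3,:3]; p=Rt@H[:3,3]+np.array(s['ee_pos'])
    return K,Rwc.T,-Rwc.T@p
def proj(c,X):
    K,R,t=c; Y=np.atleast_2d(X)@R.T+t; u=Y@K.T; return u[:,:2]/u[:,2:]
def ray(c,uv):
    K,R,t=c; d=R.T@np.linalg.inv(K)@np.array([uv[0],uv[1],1.]); return -R.T@t,d/np.linalg.norm(d)
def onplane(c,uv,z):
    o,d=ray(c,uv); return o+d*(z-o[2])/d[2]
E
python3 - <<'E'
from h import *
s=arm.observe(); print(s)
for n in ['side','top','wrist']:
    s,im=snap(n,n+'0.png')
    print(n,arm.camera_model(n))
    for th in ['blue_cup','stand','orange_cup','black_tin','tape_roll','former_fit','former']:
        r=arm.look_for(n,th); print(n,th,[(round(a['score'],2),round(a['point'][0]*640),round(a['point'][1]*400)) for a in r[:3]])
E
```

```text
pics
{'clock': 0.0, 'q': array([ 1.30201054e+00,  2.38743859e-01, -1.42747237e-02,  1.31922565e+00,
        2.60522952e-05,  1.57082942e+00]), 'qd': array([-2.05057315e-03, -7.10179457e-04, -9.24512946e-05, -4.42409630e-04,
        2.02710037e-03,  4.32011484e-04]), 'tau': array([ 7.64683755e-04, -5.38785195e+01,  3.46433544e+01,  1.85769779e-02,
       -4.55811585e-05,  1.17925407e-05]), 'ee_pos': array([0.13930212, 0.50575154, 0.24768903]), 'tcp_rot': array([-3.14156665e+00,  1.44790672e-03,  1.30197744e+00]), 'force': array([-0.14898624,  0.24550093,  0.66950041]), 'wrist_torque': array([-0.03517116, -0.00360962, -0.04405462]), 'width': 0.0856077605362134}
side {'fx': 365.14329569367686, 'fy': 365.14329569367686, 'cx': 313.15724226526726, 'cy': 198.87988867696166, 'R': array([[ 0.84288033, -0.53804394,  0.00784019],
       [-0.32661249, -0.52312998, -0.78718441],
       [ 0.42764125,  0.66094155, -0.61666784]]), 't': array([-0.40891232,  0.28323112,  0.79131022])}
side blue_cup [(0.97, 406, 334), (0.85, 368, 294)]
side stand [(0.76, 322, 207), (0.6, 368, 294)]
side orange_cup [(0.
[... 637 characters left out ...]
p tape_roll [(0.6, 181, 234)]
top former_fit [(0.77, 296, 179)]
top former [(0.81, 297, 179)]
wrist {'fx': 292.50246223840674, 'fy': 292.50246223840674, 'cx': 320.6530427834083, 'cy': 195.23989476742065, 'hand_eye': array([[ 9.99999945e-01, -5.64868859e-05, -3.27284802e-04,
         8.40453324e-05],
       [ 1.56002201e-04,  9.49845468e-01,  3.12719622e-01,
        -8.03201821e-02],
       [ 2.93205428e-04, -3.12719656e-01,  9.49845425e-01,
        -1.25039732e-01],
       [ 0.00000000e+00,  0.00000000e+00,  0.00000000e+00,
         1.00000000e+00]])}
wrist blue_cup []
wrist stand []
wrist orange_cup []
wrist black_tin []
wrist tape_roll [(0.93, 327, 331)]
wrist former_fit []
wrist former []
```

View pics/side0.png

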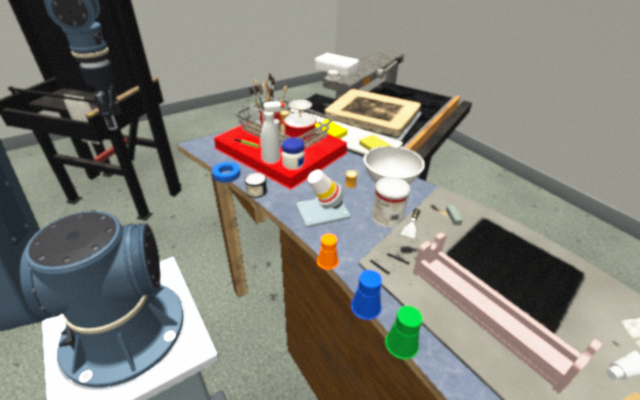

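View pics/top0.png

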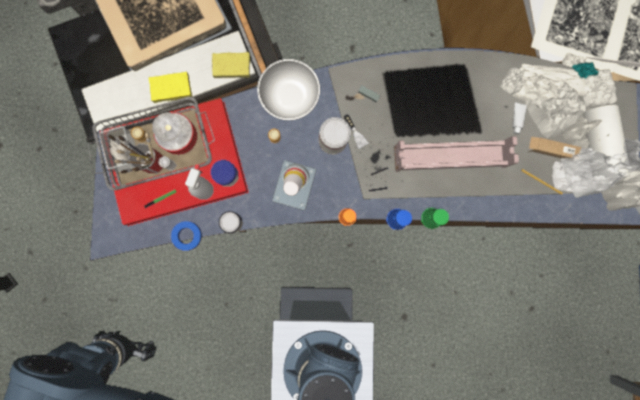

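```bash
python3 - <<'E'
import cv2
im=cv2.imread('pics/side0.png'); cv2.imwrite('pics/side0z.png',cv2.resize(im[130:390,220:480],None,fx=2.3,fy=2.3,interpolation=cv2.INTER_CUBIC))
im=cv2.imread('pics/top0.png'); cv2.imwrite('pics/top0z.png',cv2.resize(im[140:260,240:480],None,fx=3.3,fy=3.3,interpolation=cv2.INTER_CUBIC))
E
```

```text
(no output)
```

View pics/side0z.png

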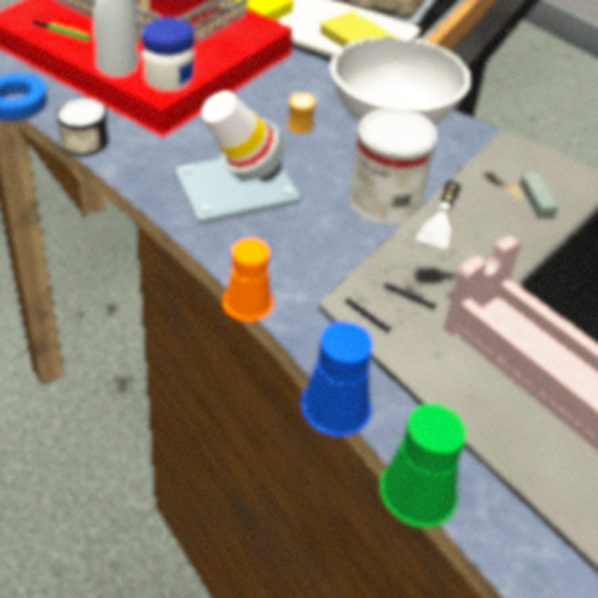

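View pics/top0z.png

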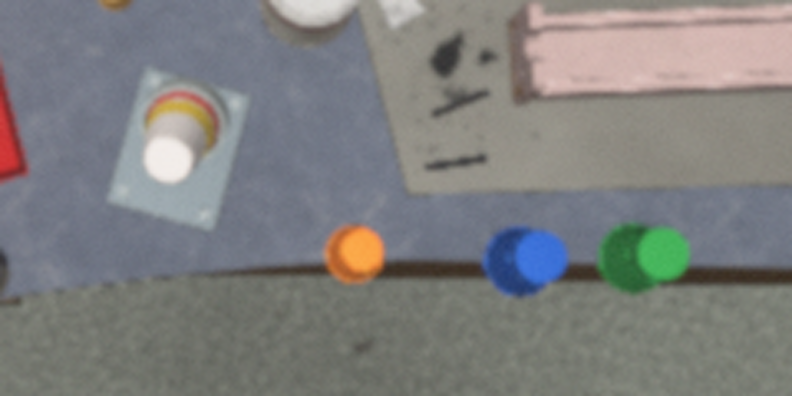

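```bash
python3 - <<'E'
from h import *
t=cam('top');s=cam('side')
im=cv2.imread('pics/top0.png');ims=cv2.imread('pics/side0.png')
hsv=cv2.cvtColor(im,cv2.COLOR_BGR2HSV); hs=cv2.cvtColor(ims,cv2.COLOR_BGR2HSV)
def comp(h,lo,hi,box):
    m=cv2.inRange(h,lo,hi); x0,y0,x1,y1=box; k=np.zeros_like(m);k[y0:y1,x0:x1]=m[y0:y1,x0:x1]
    ys,xs=np.nonzero(k); return k,xs.min(),xs.max(),ys.min(),ys.max(),xs.mean(),ys.mean()
for nm,h,b in [('top',hsv,(380,195,420,240)),('side',hs,(340,260,390,325))]:
    print(nm,comp(h,(105,150,60),(125,255,255),b)[1:])
def tri(a,b):
    o1,d1=ray(t,a);o2,d2=ray(s,b)
    A=np.stack([d1,-d2],1); l=np.linalg.lstsq(A,o2-o1,rcond=None)[0]
    p,q=o1+l[0]*d1,o2+l[1]*d2; return (p+q)/2,np.linalg.norm(p-q)
E
```

```text
top (np.int64(387), np.int64(411), np.int64(209), np.int64(228), np.float64(398.70111731843576), np.float64(218.31284916201116))
side (np.int64(351), np.int64(380), np.int64(270), np.int64(319), np.float64(367.2323943661972), np.float64(295.6910211267606))
```

The side view shows the blue cup at about (368,294), between orange (328,252) and the green look-alike (404,332). The former is at about (325,187), leaning towards the robot. I'll fit the geometric models to the silhouettes in both fixed cameras.

```bash
cat > fit.py <<'E'
from h import *
from scipy.optimize import minimize, least_squares
S=4
def ringpts(r,z,n=48):
    a=np.linspace(0,2*np.pi,n,endpoint=False); return np.c_[r*np.cos(a),r*np.sin(a),np.full(n,z)]
def hullmask(c,prof,T,box):
    # union of hulls of consecutive rings
    x0,y0,x1,y1=box; m=np.zeros(((y1-y0)*S,(x1-x0)*S),np.uint8)
    R,p=T
    for (r1,z1),(r2,z2) in zip(prof[:-1],prof[1:]):
        P=np.r_[ringpts(r1,z1),ringpts(r2,z2)]@R.T+p
        u=proj(c,P); u=((u+0.5-[x0,y0])*S-0.5)
        h=cv2.convexHull(np.float32(u)); cv2.fillPoly(m,[np.int32(np.round(h*16))],1,shift=4) if False else cv2.fillConvexPoly(m,np.int32(np.round(h*16)),1,shift=4)
    return cv2.GaussianBlur(cv2.resize(m.astype(np.float32),(x1-x0,y1-y0),interpolation=cv2.INTER_AREA),(0,0),0.8)
CUP=[(.034,0),(.0245,.066),(.0245,.1)]
E
python3 - <<'E'
from fit import *
t=cam('top');s=cam('side')
im={n:cv2.imread(f'pics/{n}0.png').astype(np.float32) for n in('top','side')}
B={'top':(375,195,422,245),'side':(340,255,395,330)}
def soft(n):
    x0,y0,x1,y1=B[n]; a=im[n][y0:y1,x0:x1]; b=a[...,0]-a[...,2]   # blue-red
    return np.clip((b-50)/(130-50),0,1)
W={n:soft(n) for n in B}
x0=onplane(t,(396,218),0.03); print('init',x0)
def cost(p,ns=('top','side')):
    T=(np.eye(3),np.array([p[0],p[1],0])); return sum(((hullmask({'top':t,'side':s}[n],CUP,T,B[n])-W[n])**2).sum() for n in ns)
for ns in (('top',),('side',),('top','side')):
    r=minimize(cost,x0[:2],args=(ns,),method='Nelder-Mead',options=dict(initial_simplex=[x0[:2],x0[:2]+[.01,0],x0[:2]+[0,.01]],xatol=1e-4)); print(ns,r.x,r.fun)
# overlays
def poly(img,c,T,prof,col):
    for r,z in prof:
        u=proj(c,ringpts(r,z)@T[0].T+T[1]); cv2.polylines(img,[np.int32(np.round((u+.5)*3*16))],True,col,1,shift=4)
for n,c in(('top',t),('side',s)):
    b=cv2.resize(im[n].astype(np.uint8),None,fx=3,fy=3,interpolation=cv2.INTER_CUBIC); poly(b,c,(np.eye(3),np.r_[r.x,0]),CUP,(0,255,255))
    q=B[n]; cv2.imwrite(f'pics/ov_{n}.png',cv2.resize(b[q[1]*3-30:q[3]*3+30,q[0]*3-30:q[2]*3+30],None,fx=2,fy=2))
a=cv2.imread('pics/ov_top.png');b=cv2.imread('pics/ov_side.png');h=max(a.shape[0],b.shape[0])
z=np.zeros((h,a.shape[1]+b.shape[1],3),np.uint8);z[:a.shape[0],:a.shape[1]]=a;z[:b.shape[0],a.shape[1]:]=b;cv2.imwrite('pics/ov.png',z)
E
```

```text
init [ 0.47905911 -0.22478705  0.03      ]
('top',) [ 0.47900931 -0.23443325] 66.02241516113281
('side',) [ 0.48019618 -0.23244436] 17.309764862060547
('top', 'side') [ 0.47985559 -0.23283669] 87.63943481445312
```

View pics/ov.png

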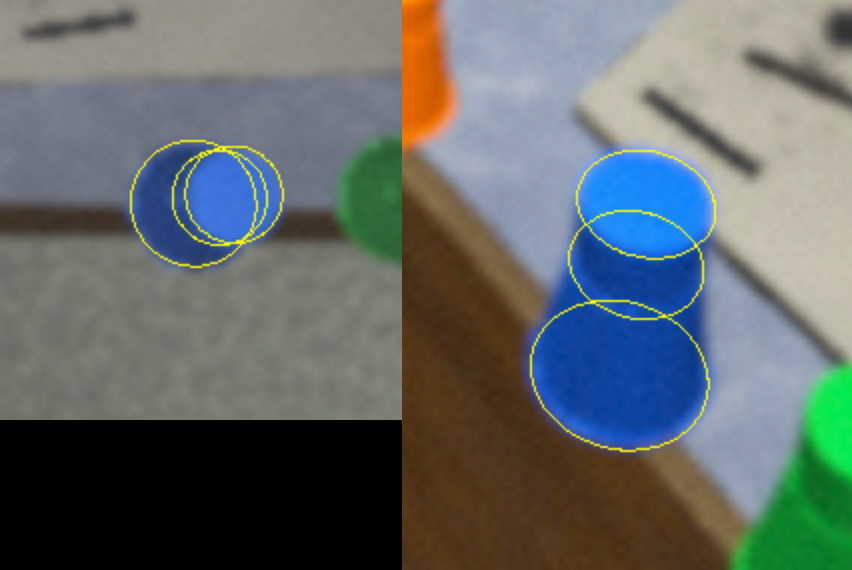

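```bash
cat >> fit.py <<'E'
L=np.radians(32)
AX=np.array([-np.sin(L),0,np.cos(L)]); EX=np.array([np.cos(L),0,np.sin(L)])
RF=np.stack([EX,[0,1,0],AX],1)   # former frame in stand frame
def fr(h): return (.0345-(.0345-.023)*h/.078)
def standT(p):
    R=Rn.from_euler('z',p[2]).as_matrix(); return R,np.array([p[0],p[1],0])
def formerT(p):
    R,o=standT(p); return R@RF, R@np.array([.015,0,.068])+o
CR=np.array([[.07,.055,.012],[.07,-.055,.012],[-.07,-.055,.012],[-.07,.055,.012]])
E
python3 - <<'E'
from fit import *
t=cam('top');s=cam('side')
im={n:cv2.imread(f'pics/{n}0.png').astype(np.float32) for n in('top','side')}
tc=np.array([(147,68),(250,95),(212,230),(107,202)])/3.3+[240,140]-.35
sc=np.array([(176,168),(300,197),(198,221)])/2.3+[220,130]-.35
for u in tc: print(onplane(t,u,.012))
for u in sc: print(onplane(s,u,.012))
# plate corners seen in top: far-left, far-right, near-right, near-left -> stand corners (+x,+y),(+x,-y),(-x,-y),(-x,+y)
def res(p,which):
    R,o=standT(p); X=CR@R.T+o; a=(proj(t,X)-tc).ravel(); b=(proj(s,X[[3,1,2]])-sc).ravel()
    return np.r_[a,b] if which==2 else (a if which==0 else b)
for w in(0,1,2):
    r=least_squares(res,[.55,.04,-.2],args=(w,)); print(w,r.x,np.abs(r.fun).max())
p0=r.x
# silhouette fit of yellow band
def yel(n,B):
    x0,y0,x1,y1=B;a=im[n][y0:y1,x0:x1]; return np.clip((np.minimum(a[...,1],a[...,2])-a[...,0]-15)/55,0,1)
BB={'top':(278,160,318,205),'side':(302,160,350,215)}
# former upper silhouette: bright (R channel) 
for n in BB:
    x0,y0,x1,y1=BB[n]; a=im[n][y0:y1,x0:x1].astype(np.uint8); cv2.imwrite(f'pics/f_{n}.png',cv2.resize(a,None,fx=9,fy=9,interpolation=cv2.INTER_CUBIC))
cam_={'top':t,'side':s}
for n in BB:
    b=cv2.resize(im[n].astype(np.uint8),None,fx=9,fy=9,interpolation=cv2.INTER_CUBIC)
    R,o=formerT(p0)
    for h,col in((0,(0,0,255)),(.016,(0,160,160)),(.036,(0,160,160)),(.081,(255,0,0))):
        u=proj(cam_[n],ringpts(fr(min(h,.078)),h)@R.T+o); cv2.polylines(b,[np.int32(np.round((u+.5)*9))],True,col,1)
    Rs,os=standT(p0); u=proj(cam_[n],CR@Rs.T+os); cv2.polylines(b,[np.int32(np.round((u+.5)*9))],True,(255,0,255),1)
    x0,y0,x1,y1=BB[n]; c=b[(y0-5)*9:(y1+15)*9,(x0-10)*9:(x1+10)*9]; cv2.imwrite(f'pics/fo_{n}.png',c); print(c.shape)
E
```

```text
[0.6597214  0.13525148 0.012     ]
[0.63515226 0.03366203 0.012     ]
[0.50175567 0.06818874 0.012     ]
[0.52698978 0.1710118  0.012     ]
[0.53113872 0.16932703 0.012     ]
[0.63587163 0.03367099 0.012     ]
[0.50096455 0.06427366 0.012     ]
0 [ 0.58093245  0.10203164 -0.25107447] 0.8363022179699726
1 [ 0.5832022   0.10128421 -0.25417471] 1.0004385378323946
2 [ 0.58191176  0.10161647 -0.25007664] 1.442679480601896
(585, 540, 3)
(675, 612, 3)
```

View pics/fo_top.png

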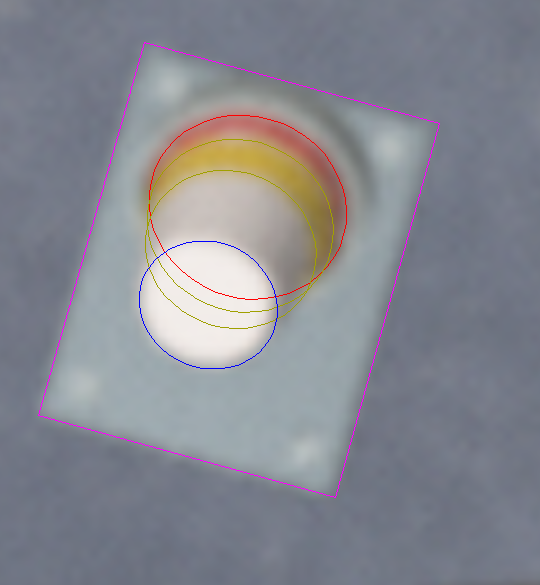

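View pics/fo_side.png

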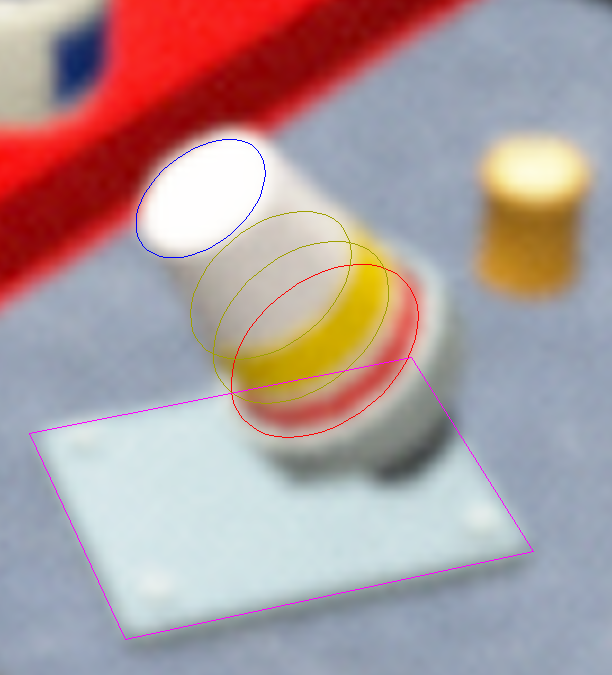

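The plate fit puts the stand at about (0.582, 0.102), yaw -0.25. It agrees between the cameras to a few mm. The former overlay in the side view is about 1 px off, so I'll look with the wrist camera on the way.

Emit:
servo_tool(steps=[[[0, 0, 6.5, -0.0275, 0.0492, -0.003, 1], [0, 0, 13, -0.055, 0.0984, -0.006, 1], [0, 0, 19.5, -0.0825, 0.1476, -0.009, 1], [0, 0, 26, -0.11, 0.1968, -0.012, 1], [0, 0, 32.5, -0.1375, 0.246, -0.015, 1], [0, 0, 39, -0.165, 0.2952, -0.018, 1], [0, 0, 45.5, -0.1925, 0.3444, -0.022, 1], [0, 0, 52, -0.22, 0.3936, -0.026, 1], [0, 0, 58.5, -0.2475, 0.4428, -0.03, 1], [0, 0, 65, -0.275, 0.492, -0.032, 1], [0, 0, 65, -0.275, 0.492, -0.032, 1], [0, 0, 65, -0.275, 0.492, -0.032, 1]]])

```text
clock: 2.7
ee_pos: [0.5404, 0.1103, 0.28]
tcp_rot: [-3.141, 0.001, 0.168]
force: [0.6, 0.0, 0.3]
width: 0.0856
```

```bash
python3 - <<'E'
from fit import *
s,im=snap('wrist','w1.png'); np.save('s1.npy',np.r_[s['ee_pos'],s['tcp_rot']]); print(s['clock'],s['ee_pos'],s['tcp_rot'],np.abs(s['qd']).max(),s['force'],s['q'])
c=cam('wrist',s); p=[.582,.1015,-.25]
b=im[:,:,::-1].copy(); R,o=formerT(p)
for h,col in((0,(0,0,255)),(.016,(0,160,160)),(.036,(0,160,160)),(.081,(255,0,0))):
    u=proj(c,ringpts(fr(min(h,.078)),h)@R.T+o); cv2.polylines(b,[np.int32(np.round(u))],True,col,1)
Rs,os=standT(p); u=proj(c,CR@Rs.T+os); cv2.polylines(b,[np.int32(np.round(u))],True,(255,0,255),1)
cv2.imwrite('pics/w1o.png',b)
E
```

```text
2.7 [0.54039195 0.1102575  0.28001258] [-3.14145694e+00  9.53875101e-04  1.67563353e-01] 0.026993569705690758 [0.56676531 0.03281347 0.29766513] [2.01181783e-01 2.77254058e-01 1.20829924e-01 1.41532097e+00
 1.67697495e-04 1.60441474e+00]
```

View pics/w1o.png

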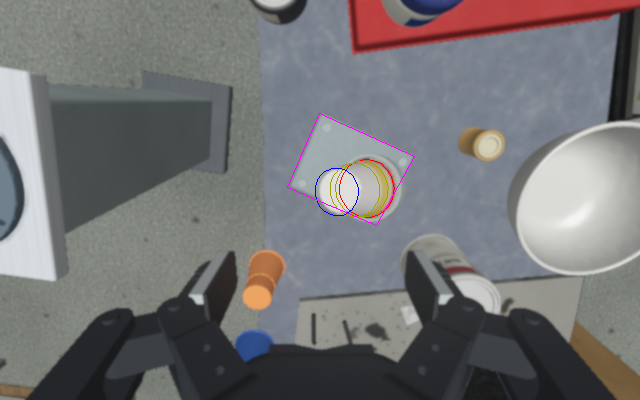

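```bash
python3 - <<'E'
import cv2
b=cv2.imread('pics/w1.png')[100:240,275:425]; cv2.imwrite('pics/w1z.png',cv2.resize(b,None,fx=4,fy=4,interpolation=cv2.INTER_CUBIC))
E
```

```text
(no output)
```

View pics/w1z.png

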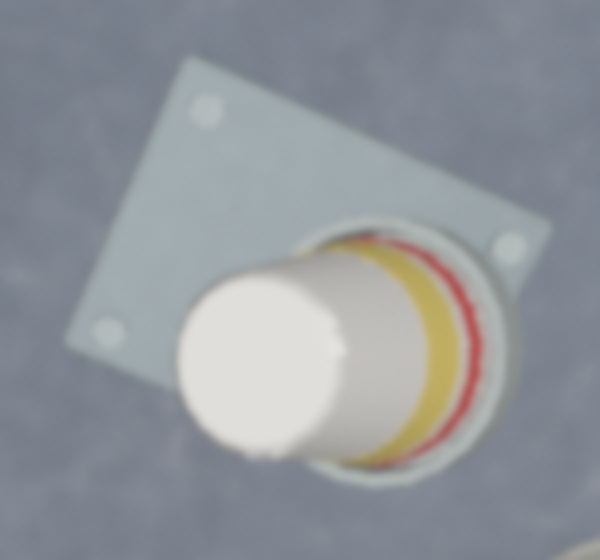

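```bash
cat > fs.py <<'E'
from fit import *
v=np.load('s1.npy'); sw=dict(ee_pos=v[:3],tcp_rot=v[3:])
C={'top':cam('top'),'side':cam('side'),'wrist':cam('wrist',sw)}
im={'top':cv2.imread('pics/top0.png'),'side':cv2.imread('pics/side0.png'),'wrist':cv2.imread('pics/w1.png')}
im={k:x.astype(np.float32) for k,x in im.items()}
BB={'top':(278,160,318,205),'side':(302,160,350,215),'wrist':(310,145,410,230)}
def yelness(n):
    x0,y0,x1,y1=BB[n]; a=im[n][y0:y1,x0:x1]; y=np.minimum(a[...,1],a[...,2])-a[...,0]
    return np.clip((y-8)/(np.percentile(y,99)*0.95-8),0,1)
Y={n:yelness(n) for n in BB}
def model(n,T):
    a=hullmask(C[n],[(fr(.016),.016),(fr(.036),.036)],T,BB[n]); b=hullmask(C[n],[(fr(.036),.036),(fr(.078),.078),(.0215,.081)],T,BB[n])
    return np.clip(a-b,0,1)
wc=np.array([(190,55),(552,225),(65,342)])/4+[275,100]-.4
def cost(p,ns,wcor=0.):
    T=formerT(p); k=sum(((model(n,T)-Y[n])**2).sum()/(20. if n!='wrist' else 60.) for n in ns)
    return k
if __name__=='__main__':
    def rc(p):
        R,o=standT(p); return (proj(C['wrist'],(CR@R.T+o)[[3,0,2]])-wc).ravel()
    r=least_squares(rc,[.58,.1,-.25]); print('wrist corners',r.x,np.abs(r.fun).max())
    x0=np.array([.582,.1015,-.25])
    for ns in (['top'],['side'],['wrist'],['top','side','wrist']):
        r=minimize(cost,x0,args=(ns,),method='Nelder-Mead',options=dict(initial_simplex=[x0,x0+[.006,0,0],x0+[0,.006,0],x0+[0,0,.08]],xatol=1e-4,fatol=1e-4)); T=formerT(r.x)
        print(ns,r.x.round(4),round(r.fun,3),'fit',(T[1]+.024*T[0][:,2]).round(4), cost(x0,ns))
E
python3 fs.py
```

```text
wrist corners [ 0.58399264  0.10266209 -0.25711718] 2.7804311092606895
['top'] [ 0.5817  0.1022 -0.154 ] 0.078 fit [0.584  0.1018 0.0884] 0.13213766
['side'] [ 0.5857  0.104  -0.2686] 0.786 fit [0.5879 0.1033 0.0884] 1.0713625
['wrist'] [ 0.5836  0.1027 -0.2562] 0.088 fit [0.5858 0.1021 0.0884] 1.5270895
['top', 'side', 'wrist'] [ 0.5833  0.1026 -0.2576] 1.266 fit [0.5855 0.102  0.0884] 2.7305896
```

Wrist, top and side agree: the stand is at (0.5835, 0.1025) with yaw -0.256, and the fit point is at (0.5857, 0.102, 0.088). Next I move over the blue cup with the tool yawed to the stand's heading.

Emit:
servo_tool(steps=[[[0, 0, 3.5, -0.0167, 0.0468, 0.01, 1], [0, 0, 7, -0.0334, 0.0937, 0.02, 1], [0, 0, 10.5, -0.05, 0.1405, 0.03, 1], [0, 0, 14, -0.0667, 0.1874, 0.04, 1], [0, 0, 17.5, -0.0834, 0.2342, 0.05, 1], [0, 0, 21, -0.1, 0.281, 0.065, 1], [0, 0, 24.3, -0.1168, 0.328, 0.08, 1], [0, 0, 24.3, -0.1168, 0.328, 0.08, 1], [0, 0, 24.3, -0.1168, 0.328, 0.08, 1]]])

```text
clock: 3.88
ee_pos: [0.4799, -0.2311, 0.2006]
tcp_rot: [-3.141, 0.001, -0.254]
force: [-0.7, 0.3, 0.1]
width: 0.085
```

```bash
python3 - <<'E'
from fit import *
s,im=snap('wrist','w2.png'); np.save('s2.npy',np.r_[s['ee_pos'],s['tcp_rot']]); print(s['clock'],s['ee_pos'],s['tcp_rot'],s['q'])
c=cam('wrist',s); b=im[:,:,::-1].astype(np.float32)
u=proj(c,[[.48,-.2325,.1],[.48,-.2325,0]]); print(u)
x0,y0,x1,y1=[int(v) for v in (u[:,0].min()-75,max(0,u[:,1].min()-75),u[:,0].max()+75,min(400,u[:,1].max()+75))]
B=(x0,y0,x1,y1)
a=b[y0:y1,x0:x1]; W=np.clip((a[...,0]-a[...,2]-45)/60,0,1)
def cost(p): return ((hullmask(c,CUP,(np.eye(3),np.r_[p,0]),B)-W)**2).sum()
x=np.array([.48,-.2325]); r=minimize(cost,x,method='Nelder-Mead',options=dict(initial_simplex=[x,x+[.01,0],x+[0,.01]],xatol=1e-4)); print(r.x,r.fun,cost(x))
o=im[:,:,::-1].copy()
for rr,z in CUP:
    cv2.polylines(o,[np.int32(np.round(proj(c,ringpts(rr,z)+np.r_[r.x,0])))],True,(0,255,255),1)
cv2.imwrite('pics/w2o.png',o)
E
```

```text
3.875 [ 0.47990463 -0.23105278  0.20057453] [-3.14133564e+00  5.20258608e-04 -2.54056643e-01] [-4.48784768e-01  2.71701015e-01 -9.13400215e-02  1.20831545e+00
  1.51481415e-04  1.37606823e+00]
[[321.36048622 203.83420631]
 [321.12963039 174.14294503]]
[ 0.48099299 -0.23199376] 202.10671997070312 245.58194
```

View pics/w2o.png

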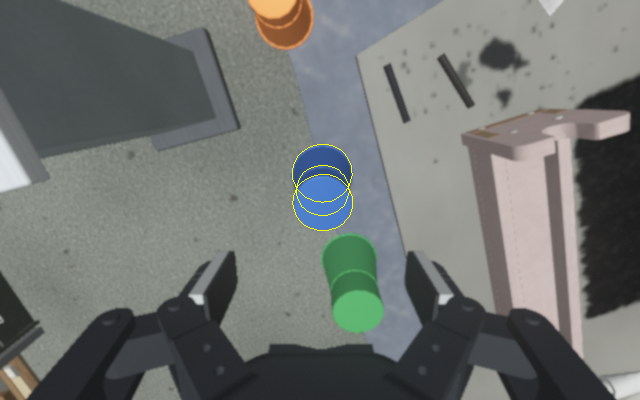

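The wrist view confirms the blue cup at (0.481, -0.232), about 1 mm off the jaw centre. I'll descend and grip.

Emit:
servo_tool(steps=[[[0, 0, 0, 0.001, 0.001, 0.04, 1], [0, 0, 0, 0.001, 0.001, 0.08, 1], [0, 0, 0, 0.001, 0.001, 0.108, 1], [0, 0, 0, 0.001, 0.001, 0.1185, 1], [0, 0, 0, 0.001, 0.001, 0.1185, 1], [0, 0, 0, 0.001, 0.001, 0.1185, 1], [0, 0, 0, 0.001, 0.001, 0.1185, 0.3], [0, 0, 0, 0.001, 0.001, 0.1185, 0.3], [0, 0, 0, 0.001, 0.001, 0.1185, 0.3], [0, 0, 0, 0.001, 0.001, 0.1185, 0.3], [0, 0, 0, 0.001, 0.001, 0.1185, 0.3]]], grip_force=40)

```text
clock: 5.3
ee_pos: [0.4812, -0.2322, 0.083]
tcp_rot: [3.142, -0.001, -0.254]
force: [-1.2, 0.6, 6.7]
width: 0.0479
```

```bash
python3 - <<'E'
from fit import *
s,im=snap('wrist','w3.png'); print({k:np.round(s[k],4) for k in('clock','ee_pos','tcp_rot','force','wrist_torque','width')})
E
```

```text
{'clock': np.float64(5.3), 'ee_pos': array([ 0.4812, -0.2322,  0.083 ]), 'tcp_rot': array([ 3.1416e+00, -1.0000e-03, -2.5350e-01]), 'force': array([-1.1628,  0.607 ,  6.7067]), 'wrist_torque': array([0.1311, 0.1447, 0.0112]), 'width': np.float64(0.0479)}
```

View pics/w3.png

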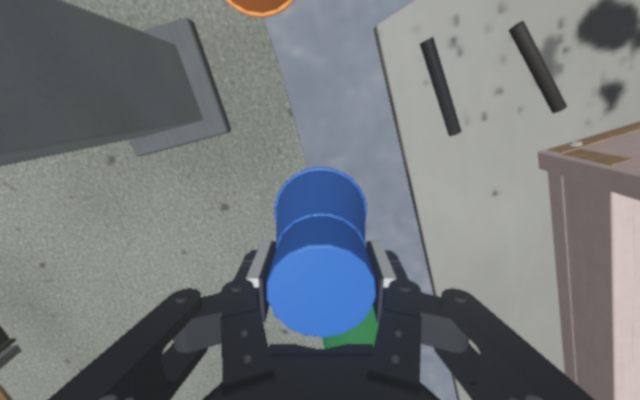

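The grip reads 48 mm with the band between the pads. I'll lift and carry to a pre-approach 130 mm above the fit along the former's axis, tilting 32° on the way.

Emit:
servo_tool(steps=[[[0, 0, 0, 0, 0, -0.015, 0.3], [0, 0, 0, 0, 0, -0.05, 0.3], [0, 0, 0, 0, 0, -0.095, 0.3], [0, 0, 0, 0, 0, -0.135, 0.3], [0, 4, 0, -0.012, -0.0437, -0.16, 0.3], [0, 8, 0, -0.024, -0.0875, -0.18, 0.3], [0, 12, 0, -0.036, -0.131, -0.186, 0.3], [0, 16, 0, -0.048, -0.175, -0.186, 0.3], [0, 20, 0, -0.06, -0.2187, -0.186, 0.3], [0, 24, 0, -0.072, -0.2625, -0.186, 0.3], [0, 28, 0, -0.084, -0.306, -0.186, 0.3], [0, 32, 0, -0.0957, -0.35, -0.186, 0.3], [0, 32, 0, -0.0957, -0.35, -0.186, 0.3], [0, 32, 0, -0.0957, -0.35, -0.186, 0.3], [0, 32, 0, -0.0957, -0.35, -0.186, 0.3]]])

```text
clock: 7.22
ee_pos: [0.4764, 0.1295, 0.2694]
tcp_rot: [-3.141, -0.56, -0.256]
force: [-0.5, -0.2, -0.3]
width: 0.0479
```

```bash
python3 - <<'E'
from fit import *
s,im=snap('wrist','w4.png'); print({k:np.round(s[k],4) for k in('clock','ee_pos','tcp_rot','force','wrist_torque','width','q')})
np.save('s4.npy',np.r_[s['ee_pos'],s['tcp_rot']])
snap('side','side4.png');snap('top','top4.png')
a=cv2.imread('pics/side4.png')[100:300,220:470];b=cv2.imread('pics/top4.png')[130:290,230:430]
cv2.imwrite('pics/v4.png',np.hstack([cv2.resize(a,(400,320),interpolation=cv2.INTER_CUBIC),cv2.resize(b,(400,320),interpolation=cv2.INTER_CUBIC)]))
E
```

```text
{'clock': np.float64(7.225), 'ee_pos': array([0.4764, 0.1295, 0.2694]), 'tcp_rot': array([-3.1415, -0.5597, -0.2555]), 'force': array([-0.4787, -0.2388, -0.2526]), 'wrist_torque': array([0.1682, 0.5317, 0.0052]), 'width': np.float64(0.0479), 'q': array([ 0.4748, -0.1191, -0.4965,  0.7567, -0.3619,  2.2199])}
```

View pics/w4.png

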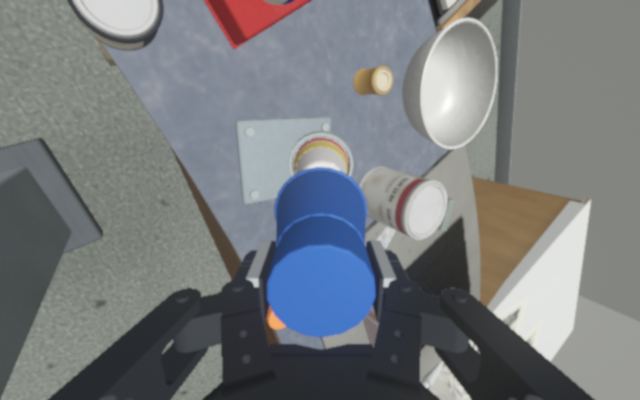

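View pics/v4.png

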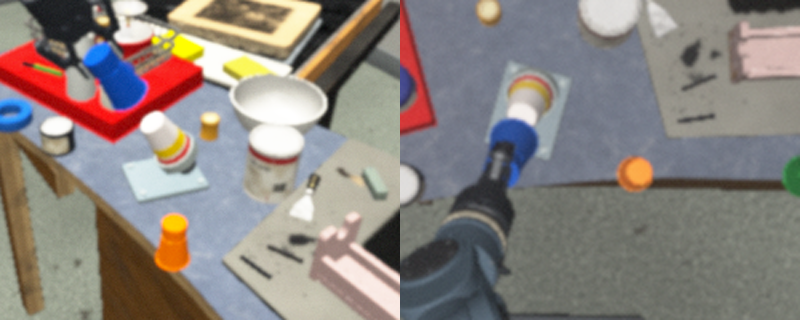

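```bash
cat > hand.py <<'E'
from fit import *
import sys
tag=sys.argv[1]
v=np.load(f's{tag}.npy'); Rt=Rn.from_euler('xyz',v[3:]).as_matrix(); pt=v[:3]
C={'side':cam('side'),'wrist':cam('wrist',dict(ee_pos=pt,tcp_rot=v[3:]))}
I={'side':cv2.imread(f'pics/side{tag}.png').astype(np.float32),'wrist':cv2.imread(f'pics/w{tag}.png').astype(np.float32)}
def Tc(q): # q: dx,dy,dz(mm), rx, ry deg : cup in tool
    Rl=Rn.from_rotvec(np.radians([q[3],q[4],0])).as_matrix()@np.diag([1,-1,-1.]); return Rt@Rl, pt+Rt@(np.array([q[0],q[1],83+q[2]])/1e3)
q0=np.zeros(5)
B={}
for n in C:
    R,o=Tc(q0); u=np.vstack([proj(C[n],ringpts(r,z)@R.T+o) for r,z in CUP]); a=np.floor(u.min(0)-12).astype(int); b=np.ceil(u.max(0)+12).astype(int); B[n]=(max(a[0],0),max(a[1],0),min(b[0],640),min(b[1],400))
def soft(n):
    x0,y0,x1,y1=B[n]; a=I[n][y0:y1,x0:x1]; return np.clip((a[...,0]-a[...,2]-50)/50,0,1)
W={n:soft(n) for n in B}
def cost(q,ns,full=True):
    q=q if full else np.r_[q,np.zeros(5-len(q))]
    T=Tc(q); return sum(((hullmask(C[n],CUP,T,B[n])-W[n])**2).sum()/(1 if n=='side' else 4) for n in ns)+.05*(q[3]**2+q[4]**2)
for ns in(['wrist'],['side'],['wrist','side']):
    r=minimize(cost,np.zeros(3),args=(ns,False),method='Nelder-Mead',options=dict(initial_simplex=np.vstack([np.zeros(3),3*np.eye(3)]),xatol=.02,fatol=.01)); print(ns,r.x.round(2),r.fun.round(1))
ns=['wrist','side']; r=minimize(cost,np.zeros(5),args=(ns,),method='Nelder-Mead',options=dict(initial_simplex=np.vstack([np.zeros(5),3*np.eye(5)]),xatol=.02,fatol=.01,maxiter=600)); print('5dof',r.x.round(2),r.fun.round(1))
out=[]
for n in C:
    b=cv2.resize(I[n].astype(np.uint8),None,fx=3,fy=3,interpolation=cv2.INTER_CUBIC)
    T=Tc(np.zeros(5))
    for rr,z in CUP: cv2.polylines(b,[np.int32(np.round((proj(C[n],ringpts(rr,z)@T[0].T+T[1])+.5)*3))],True,(0,255,255),1)
    F=formerT([.5835,.1026,-.2565])
    for h in(.0,.016,.036,.081): cv2.polylines(b,[np.int32(np.round((proj(C[n],ringpts(fr(min(h,.078)),h)@F[0].T+F[1])+.5)*3))],True,(0,0,255),1)
    q=B[n]; m=20 if n=='side' else 25; c=b[max(0,(q[1]-m)*3):(q[3]+m)*3,(q[0]-m)*3:(q[2]+m)*3]; out.append(cv2.resize(c,(int(c.shape[1]*560/c.shape[0]),560)))
o=np.hstack(out); f=min(1,800/o.shape[1]); cv2.imwrite(f'pics/h{tag}.png',cv2.resize(o,None,fx=f,fy=f))
E
python3 hand.py 4
```

```text
['wrist'] [-0.12  1.8   2.74] 225.9
['side'] [ -1.11 -28.2   15.22] 31.9
['wrist', 'side'] [-0.2   0.79  1.39] 329.9
5dof [ 0.06  0.65  1.02 -0.26  0.11] 330.8
```

View pics/h4.png

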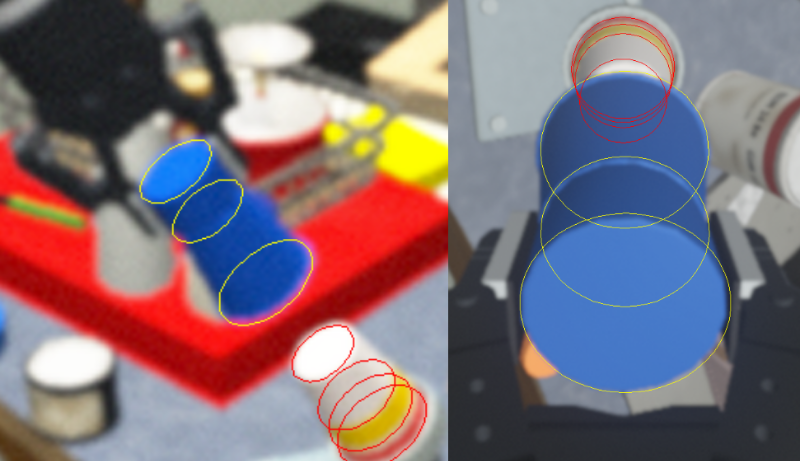

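```bash
cat > err.py <<'E'
from fit import *
s=arm.observe(); Rt=Rn.from_euler('xyz',s['tcp_rot']).as_matrix()
F=formerT([.5835,.1026,-.2565]); fit=F[1]+.024*F[0][:,2]
rim=np.array([0,.0007,.0835])
print('tool shift to fit (mm)',((Rt.T@(fit-s['ee_pos'])-rim)*1e3).round(2),'axis in tool',(Rt.T@F[0][:,2]).round(4),'force tool',(Rt.T@s['force']).round(2),'tq',np.round(s['wrist_torque'],2),'w',s['width'],s['clock'])
E
python3 err.py
```

```text
tool shift to fit (mm) [ -0.48  -1.81 129.44] axis in tool [ 1.e-03 -3.e-04 -1.e+00] force tool [-0.28 -0.42  0.5 ] tq [0.15 0.51 0.03] w 0.048131115953303126 7.375
```

Emit:
servo_tool(steps=[[[0, 0, 0, -0.0005, -0.0018, 0.02, 0.3], [0, 0, 0, -0.0005, -0.0018, 0.045, 0.3], [0, 0, 0, -0.0005, -0.0018, 0.06, 0.3], [0, 0, 0, -0.0005, -0.0018, 0.066, 0.3], [0, 0, 0, -0.0005, -0.0018, 0.066, 0.3], [0, 0, 0, -0.0005, -0.0018, 0.066, 0.3]]])

```text
clock: 8.12
ee_pos: [0.5106, 0.1224, 0.2135]
tcp_rot: [-3.141, -0.56, -0.256]
force: [-0.9, -0.2, -1.3]
width: 0.048
```

```bash
python3 err.py; python3 - <<'E'
from h import *
s,im=snap('wrist','w5.png'); np.save('s5.npy',np.r_[s['ee_pos'],s['tcp_rot']]); snap('side','side5.png')
E
python3 hand.py 5
```

```text
tool shift to fit (mm) [-5.600e-01  4.000e-02  6.391e+01] axis in tool [ 1.7e-03 -6.0e-04 -1.0e+00] force tool [-1.4   0.39  0.62] tq [0.12 0.48 0.  ] w 0.048027175314617865 8.125
['wrist'] [-0.27  1.83  2.66] 243.5
['side'] [ 1.47  2.69 -7.3 ] 111.1
['wrist', 'side'] [-0.25  0.95  1.53] 402.3
5dof [ 0.41  0.99  1.07 -0.4   0.51] 402.6
```

View pics/h5.png

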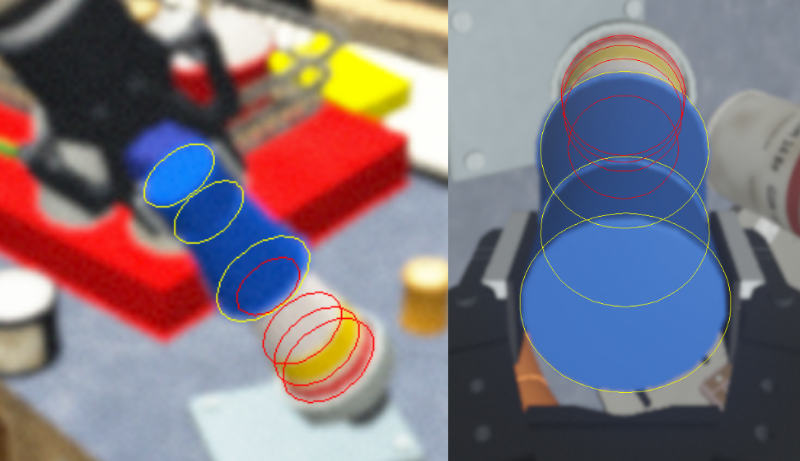

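Emit:
servo_tool(steps=[[[0, 0, 0, -0.0006, 0, 0.015, 0.3], [0, 0, 0, -0.0006, 0, 0.03, 0.3], [0, 0, 0, -0.0006, 0, 0.04, 0.3], [0, 0, 0, -0.0006, 0, 0.044, 0.3], [0, 0, 0, -0.0006, 0, 0.044, 0.3], [0, 0, 0, -0.0006, 0, 0.044, 0.3]]])

```text
clock: 8.98
ee_pos: [0.5327, 0.1169, 0.1764]
tcp_rot: [-3.14, -0.561, -0.256]
force: [0.7, 0.0, -1.1]
width: 0.0481
```

```bash
python3 err.py; python3 err.py
```

```text
tool shift to fit (mm) [-0.23  0.44 20.32] axis in tool [ 0.0023 -0.0013 -1.    ] force tool [-0.02 -0.21  1.35] tq [ 0.18  0.54 -0.05] w 0.048112475785849464 8.975
tool shift to fit (mm) [-0.23  0.44 20.32] axis in tool [ 0.0023 -0.0013 -1.    ] force tool [-0.02 -0.21  1.35] tq [ 0.18  0.54 -0.05] w 0.048112475785849464 8.975
```

Emit:
servo_tool(steps=[[[0, 0, 0, -0.0002, 0.0004, 0.004, 0.3], [0, 0, 0, -0.0002, 0.0004, 0.008, 0.3], [0, 0, 0, -0.0002, 0.0004, 0.012, 0.3], [0, 0, 0, -0.0002, 0.0004, 0.014, 0.3], [0, 0, 0, -0.0002, 0.0004, 0.014, 0.3], [0, 0, 0, -0.0002, 0.0004, 0.014, 0.3]]])

```text
clock: 9.72
ee_pos: [0.5396, 0.1147, 0.1644]
tcp_rot: [-3.141, -0.561, -0.256]
force: [-0.1, 0.6, -0.9]
width: 0.0482
```

```bash
python3 err.py; python3 - <<'E'
from h import *
s,im=snap('wrist','w6.png'); np.save('s6.npy',np.r_[s['ee_pos'],s['tcp_rot']]); snap('side','side6.png');print(arm.observe()['force'])
E
python3 hand.py 6
```

```text
tool shift to fit (mm) [ 0.03 -0.03  6.3 ] axis in tool [ 0.0021 -0.0012 -1.    ] force tool [-0.69 -0.52  0.57] tq [0.13 0.49 0.02] w 0.048190655209380893 9.725
[ 0.38891193 -0.45905118 -0.39287914]
['wrist'] [-0.26  1.95  2.77] 273.5
['side'] [ 0.54 -4.66  1.36] 28.1
['wrist', 'side'] [-0.31  1.23  1.9 ] 341.7
5dof [ 0.51  1.3   1.41 -0.48  0.56] 340.1
```

View pics/h6.png

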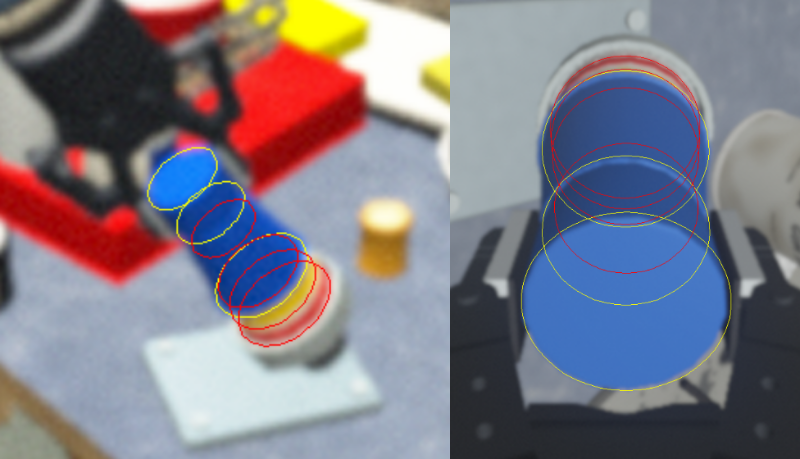

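Emit:
servo_tool(steps=[[[0, 0, 0, 0, 0, 0.0015, 0.3], [0, 0, 0, 0, 0, 0.003, 0.3], [0, 0, 0, 0, 0, 0.004, 0.3], [0, 0, 0, 0, 0, 0.004, 0.3]]])

```text
clock: 10.32
ee_pos: [0.5419, 0.1142, 0.1612]
tcp_rot: [-3.14, -0.561, -0.257]
force: [1.5, 0.2, 0.1]
width: 0.0481
```

```bash
python3 err.py
```

```text
tool shift to fit (mm) [-0.31  0.15  2.36] axis in tool [ 0.0026 -0.0015 -1.    ] force tool [ 1.29 -0.55  0.66] tq [0.16 0.21 0.07] w 0.04812266424499789 10.325
```

Emit:
servo_tool(steps=[[[0, 0, 0, 0.0002, 0, 0.0008, 0.3], [0, 0, 0, 0.0002, 0, 0.0015, 0.3], [0, 0, 0, 0.0002, 0, 0.0015, 0.3]]])

```text
clock: 10.7
ee_pos: [0.5429, 0.114, 0.16]
tcp_rot: [-3.14, -0.561, -0.257]
force: [0.7, 0.8, -0.6]
width: 0.0477
```

```bash
python3 err.py; python3 -c "
from h import *
for i in range(3): arm.snapshot('side')
s=arm.observe();print(s['force'],s['wrist_torque'])"
```

```text
tool shift to fit (mm) [-0.56  0.14  0.81] axis in tool [ 0.0027 -0.0014 -1.    ] force tool [ 0.08 -0.95  0.82] tq [0.21 0.27 0.06] w 0.04774118201628172 10.7
[ 1.21060332 -0.08530057 -1.22207838] [0.18613854 0.24048591 0.05423467]
```

Emit:
servo_tool(steps=[[[0, 0, 0, 0, 0, 0.0007, 0.3], [0, 0, 0, 0, 0, 0.0014, 0.3], [0, 0, 0, 0, 0, 0.0014, 0.3]]])

```text
clock: 11.22
ee_pos: [0.5437, 0.1139, 0.159]
tcp_rot: [-3.14, -0.561, -0.257]
force: [-1.1, 0.5, 2.6]
width: 0.048
```

```bash
python3 err.py; python3 -c "
from h import *
for i in range(3):
  snap('side','side7.png');s=arm.observe();print(Rn.from_euler('xyz',s['tcp_rot']).as_matrix().T@s['force'],s['wrist_torque'])
s,_=snap('wrist','w7.png'); np.save('s7.npy',np.r_[s['ee_pos'],s['tcp_rot']])"; python3 hand.py 7
```

```text
tool shift to fit (mm) [-0.64  0.24 -0.5 ] axis in tool [ 0.0029 -0.0016 -1.    ] force tool [ 0.38 -0.23 -2.83] tq [0.19 0.36 0.06] w 0.0479811317558264 11.225
[ 0.25183857 -0.53916663 -3.0272713 ] [0.14609097 0.33833032 0.06156957]
[-0.0735705  -0.12959645 -3.07066347] [0.13133701 0.32299144 0.00197049]
[ 0.65380472 -0.09926913 -2.78355691] [0.23163078 0.40914746 0.03555518]
['wrist'] [-0.23  1.74  2.6 ] 279.6
['side'] [ 0.38 -4.04  1.29] 34.9
['wrist', 'side'] [-0.12  1.16  1.91] 345.9
5dof [ 0.44  1.16  1.73 -0.14  0.49] 343.2
```

View pics/h7.png

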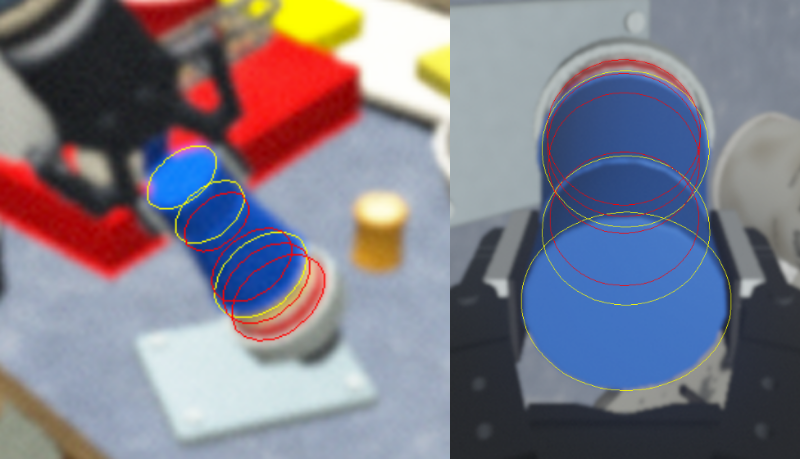

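Axial contact of about 3 N appeared right at the computed fit depth, with the rim over the yellow band and the red ring still visible. I'll let go and open gently.

Emit:
servo_tool(steps=[[[0, 0, 0, 0, 0, -0.0003, 0.6], [0, 0, 0, 0, 0, -0.0003, 0.66], [0, 0, 0, 0, 0, -0.0003, 0.75], [0, 0, 0, 0, 0, -0.0003, 0.9], [0, 0, 0, 0, 0, -0.0003, 1], [0, 0, 0, 0, 0, -0.0003, 1], [0, 0, 0, 0, 0, -0.0003, 1], [0, 0, 0, 0, 0, -0.0003, 1]]])

```text
clock: 12.42
ee_pos: [0.5435, 0.1139, 0.1592]
tcp_rot: [-3.14, -0.561, -0.257]
force: [-0.9, -0.2, -0.0]
width: 0.0851
```

```bash
python3 err.py; python3 -c "
from h import *
snap('side','side8.png'); s,_=snap('wrist','w8.png'); np.save('s8.npy',np.r_[s['ee_pos'],s['tcp_rot']])"; python3 hand.py 8
```

```text
tool shift to fit (mm) [-0.63  0.23 -0.19] axis in tool [ 0.0028 -0.0016 -1.    ] force tool [-0.68  0.43 -0.39] tq [ 0.16  0.49 -0.02] w 0.08511428576341802 12.425
['wrist'] [-0.7   1.95  1.99] 310.7
['side'] [ 0.59 -3.28  0.08] 40.8
['wrist', 'side'] [-0.45  1.09  1.05] 389.5
5dof [0.37 1.33 2.08 0.55 0.72] 375.3
```

View pics/h8.png

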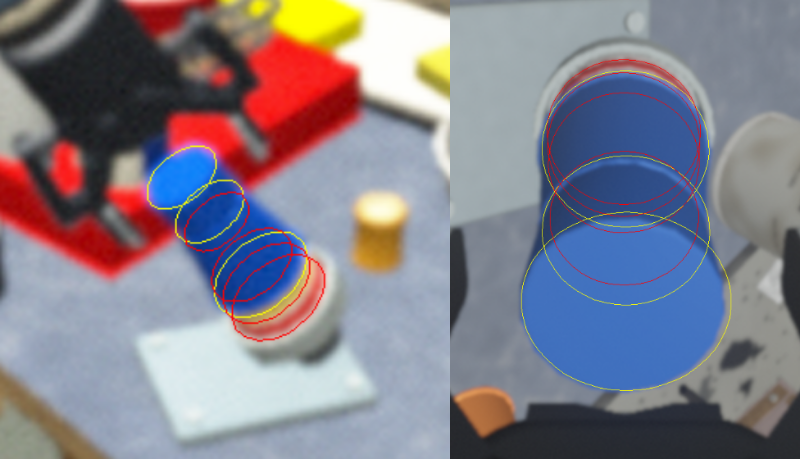

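The cup stayed put and the torque went back to its free value. I'll retreat straight back along the axis.

Emit:
servo_tool(steps=[[[0, 0, 0, 0, 0, -0.015, 1], [0, 0, 0, 0, 0, -0.04, 1], [0, 0, 0, 0, 0, -0.07, 1], [0, 0, 0, 0, 0, -0.1, 1], [0, 0, 0, 0, 0, -0.12, 1], [0, 0, 0, 0, 0, -0.12, 1], [0, 0, 0, 0, 0, -0.12, 1]]])

```text
clock: 13.4
ee_pos: [0.4817, 0.1298, 0.2601]
tcp_rot: [-3.14, -0.561, -0.256]
force: [-0.3, 0.5, -0.4]
width: 0.0853
```

```bash
python3 -c "
from fit import *
snap('side','side9.png'); snap('top','top9.png'); s,im=snap('wrist','w9.png'); print(s['clock'],s['ee_pos'],s['force'])
P=[.5835,.1026,-.2565]; F=formerT(P); o=F[1]+.024*F[0][:,2]; out=[]
for n,b,c,f in(('w9',(220,100,420,330),cam('wrist',s),3),('side9',(270,130,400,260),cam('side'),3)):
    im=cv2.resize(cv2.imread(f'pics/{n}.png'),None,fx=f,fy=f,interpolation=cv2.INTER_CUBIC); g=im.copy()
    for r,z in CUP: cv2.polylines(im,[np.int32(np.round((proj(c,ringpts(r,z)@F[0].T+o)+.5)*f))],True,(0,255,255),1)
    k=lambda a:cv2.resize(a[b[1]*f:b[3]*f,b[0]*f:b[2]*f],(400,400))
    out.append(k(im)) if n=='w9' else out.append(k(im))
    if n=='side9': cv2.imwrite('pics/s9z.png',k(g))
cv2.imwrite('pics/v9.png',np.hstack(out))"
```

```text
13.5 [0.48161066 0.12962937 0.25965866] [ 0.18034577 -0.08675013 -0.41437639]
```

View pics/v9.png

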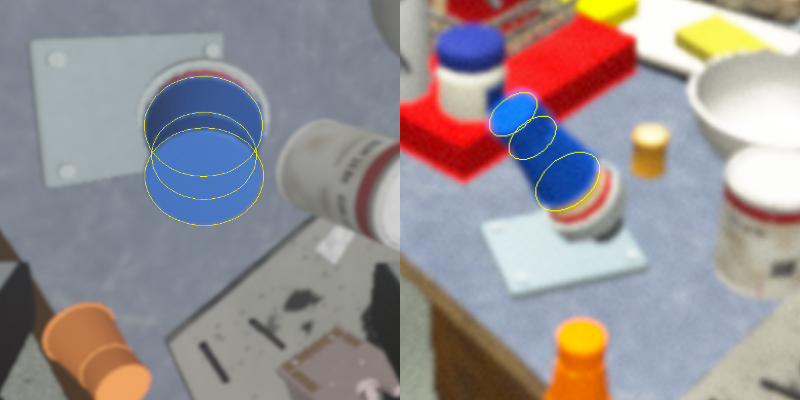

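View pics/s9z.png

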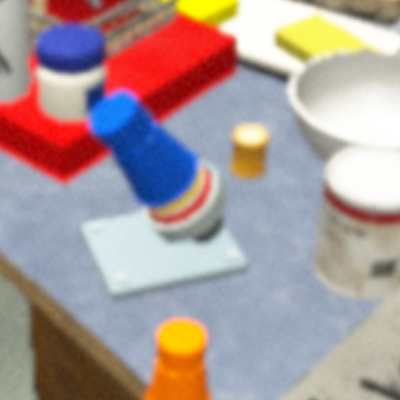

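View pics/side9.png

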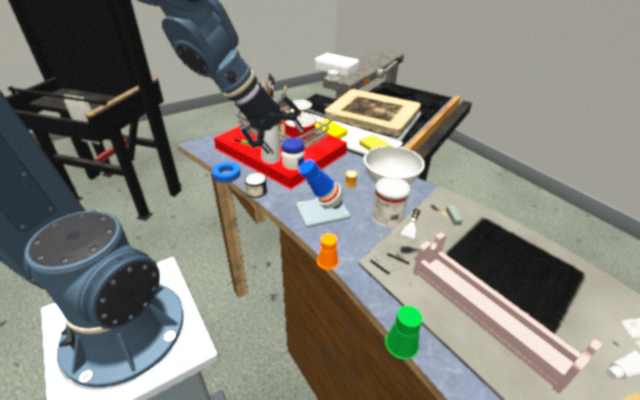

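The cup sits coaxially on the former, matching the overlay. The rim is over the yellow band, with a sliver of yellow, the white and the red ring still showing outside the collar. The other objects haven't moved and the gripper is clear, so I'm handing in.

```bash
python3 -c "
from bench import arm
print(arm.finish_job())"
```

```text
the job is handed in; nothing more can be done
None
```

The blue cup is on the leaning former with its rim over the yellow band, and the job was handed in at about 13.5 s.

- **What I did:** I gripped the cup by its band at 40 N and tilted it 32° on the way. I then lowered it along the former's axis until about 3 N of contact, which came within 0.5 mm of the computed fit depth. I let go there and backed straight off 120 mm.
- **Last checks:** The wrist and side overlays match the modelled seated pose. Some yellow, the white and the red ring all show outside the collar, so the former is not pushed in. The tool force reads about zero and the gripper is clear. In the side picture the orange and green cups, tin and tape look unmoved.
- **Disagreements:** The side camera placed the former 1–2 mm away from the wrist camera's estimate, and I used the wrist and combined fit. The side-only fits of the cup in the hand were unreliable, so I ignored them. There was a slight sideways touch of about 1 N in the last 2 mm before seating.

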